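# Gauge the rounded handle of a serving board

### The job

Someone wants to make a second serving board like this one: of the three radius leaves take the one that matches the board's edges, and first bed its hollow squarely on the round end of the handle with a light push, held for a moment, until it does not rock but bears on both of its toes. Then bed the round nose of the same leaf in one of the two inside corners between handle and blade, pushing lightly so that it bears on both the handle and the blade, and leave the leaf lying flat on the table there with its nose in the corner. Press gently so as not to mark the wood, and leave everything else where it is.

Things in the scene. Friction and masses are not known exactly. Their poses are not given: they have to be found in the camera images.
- board: Oak paddle serving board, 22 mm thick, fixed flat on the table. Origin on its underside on the axis of the handle's half-round end (radius 24 mm, facing -x, to the robot); +x runs along the 48 mm wide handle to the straight shoulder of the blade at x = 115 mm; blade 170 mm wide, to x = 305 mm. Inside corners of handle and shoulder are rounded hollow, radius 15 mm.
- handle: The handle part of the board, with its end cap; same origin and axes as the board. The cap is a 23 mm high walnut piece with the half-round end, fitted by hand: it sits up to 5 mm in or out and up to 5 mm off to either side, firmly, and its place is not measured. A push of 8 to 12 N on the leaf is right for bedding; above 20 N the wood is marked and the job spoilt.
- blade: The blade part of the board (shoulder and blade), same origin and axes as the board.
- round_end (a point): Where the centre of the half-round end (radius 24 mm) would be if the cap sat true, on the underside; the real one is up to 5 mm off along board x and 5 mm along board y: feel for it. The matching leaf beds with its hollow's centre on the real one and its +x along the board's +x.
- corner_left (a point): Centre of the hollow 15 mm inside corner on the board's +y side (board x = 100, y = 39 mm), on the underside; the matching nose beds with its centre here, leaf +y pointing between board +x and -y (leaf turned -135 degrees from the board).
- corner_right (a point): The same on the board's -y side (board x = 100, y = -39 mm); leaf +y pointing between board +x and +y (leaf turned -45 degrees from the board).
- leaf_medium: The middle one of three flat aluminium radius leaves, 14 mm thick, loose, 0.12 kg. Origin on its underside, under its upright wooden post (22 x 22 mm, faces along leaf x and y, top at 66 mm). To +x: hollow of radius 24 mm, arc centre x = 50, y = 0 mm. To +y: arm 30 mm wide with round nose of radius 15 mm, centre x = 0, y = 58 mm. Matches the board.
- leaf_medium_toe_nose_side: Toe of the medium leaf's hollow on its +y (nose) side, 12 to 62 degrees off the middle, 8 mm thick; same origin and axes as the leaf. It bears when it presses on the handle with over 1 N. The leaf may be held a few mm above the table while it is touched to the board.
- leaf_medium_toe_far_side: The other toe, on the leaf's -y side. While the leaf is pushed along its +x both toes bear only if the sideways force is near nought; a few tenths of a millimetre of sideways offset lift one toe. The middle 24 degrees of the hollow belong to neither toe.
- leaf_medium_hollow (a point): Centre of the hollow's arc (leaf x = 50 mm, y = 0, underside).
- leaf_medium_nose (a point): Centre of the nose (leaf x = 0, y = 58 mm, underside).
- leaf_small: The smallest of three flat aluminium radius leaves, 14 mm thick, loose, 0.12 kg. Origin on its underside, under its upright wooden post (22 x 22 mm, faces along leaf x and y, top at 66 mm). To +x: hollow of radius 15 mm, arc centre x = 41, y = 0 mm. To +y: arm 20 mm wide with round nose of radius 10 mm, centre x = 0, y = 52 mm. Does not match; leave alone.
- leaf_large: The largest of three flat aluminium radius leaves, 14 mm thick, loose, 0.12 kg. Origin on its underside, under its upright wooden post (22 x 22 mm, faces along leaf x and y, top at 66 mm). To +x: hollow of radius 34 mm, arc centre x = 60, y = 0 mm. To +y: arm 42 mm wide with round nose of radius 21 mm, centre x = 0, y = 64 mm. Does not match; leave alone.
- plate: Stoneware dinner plate, 250 mm across, 22 mm high, origin under its centre. Bystander.
- tumbler: Clear glass tumbler, 74 mm across, 95 mm high, origin under its centre. Bystander.
- fork: Stainless steel fork, 195 mm long, lying along its x, origin near its middle. Bystander.
- pepper_mill: Grey plastic pepper mill, 56 mm across, 155 mm high, origin under its centre. Bystander.
- trivet: Slatted wooden trivet, 170 x 165 mm, 20 mm high, origin under its centre. Bystander.
- bowls: Nested stack of three porcelain bowls, 140 mm across, 87 mm high, origin under its centre. Bystander.
Not all that is in view belongs to the job. What is shaped like the leaf_medium but red or yellow is not meant.

How it is judged:
On the way, in this order (a step that is already met when the one before it is completed fails the run):
1. medium leaf's hollow bedded on the round end for 0.3 s: hollow's centre within 9 mm of round_end, level within 0.1 rad, along the board within 0.15 rad, each toe pressing the handle with over 1 N (horizontal distance between leaf_medium_hollow and round_end below 0.009 m and angle between leaf_medium's own z axis and vertical below 0.1 rad and angle between the x axis of leaf_medium and the x axis of board, either way round below 0.15 rad and contact force between each of leaf_medium_toe_nose_side, leaf_medium_toe_far_side and handle above 1 N), for 0.3 s.
2. its nose bedded in one inside corner for 0.3 s: centres within 3 mm, level within 0.1 rad, pressing on handle and on blade with over 1.5 N each ((horizontal distance between leaf_medium_nose and corner_left below 0.003 m or horizontal distance between leaf_medium_nose and corner_right below 0.003 m) and angle between leaf_medium's own z axis and vertical below 0.1 rad and contact force between leaf_medium and handle above 1.5 N and contact force between leaf_medium and blade above 1.5 N), for 0.3 s.
At the end, for the whole second after the job is handed in: The medium leaf lies flat on the table (underside within 3 mm, tilt under 0.05 rad), at rest, its nose centre within 4 mm of the centre of one of the two inside corners; the other leaves and the bystanders are within 20 mm of where they began ((horizontal distance between leaf_medium_nose and corner_left below 0.004 m or horizontal distance between leaf_medium_nose and corner_right below 0.004 m) and height (world z) of leaf_medium below 0.003 m and angle between leaf_medium's own z axis and vertical below 0.05 rad and linear speed of leaf_medium below 0.01 m/s and distance of each of leaf_small, leaf_large, plate, tumbler, fork, pepper_mill, trivet, bowls from where it was at the start of the episode below 0.02 m); the robot touches nothing.
It fails at once if a leaf is pressed on the board with more than 20 N (contact force between any of leaf_small, leaf_medium, leaf_large and board above 20 N).
It fails at once if the robot presses on the board itself with more than 20 N (contact force between any of the fingers, the arm and board above 20 N).
It fails at once if another leaf or a bystander is shifted by more than 20 mm (distance of any of leaf_small, leaf_large, plate, tumbler, fork, pepper_mill, trivet, bowls from where it was at the start of the episode above 0.02 m).
It fails at once if the tumbler or the pepper mill is tipped (angle between any of tumbler, pepper_mill's own z axis and vertical above 0.3 rad).
It also fails if it takes over 72 s, if anything falls off the work surface, if the arm or the gripper's body presses on something with over 40 N, if the wrist force passes 120 N, or if a joint passes its speed limit or range.

### The arm

A 7-joint arm with a two-finger parallel gripper is mounted at the origin on the work surface. World frame = base frame: x ahead of the robot, y to its left, z up, the work surface at z = 0. Lengths are in m, angles in rad, forces in N, time in s.
With the tool pointing down it reaches from about 0.4 to 0.9 m from the base axis. Payload 5.5 kg.
Tool frame: the origin (TCP) lies between the finger pads; the fingertips stand 17 mm ahead of it and the grasp point (between the pads) lies 2 mm behind it; z points along the fingers, y is the line along which they close (so a half turn about z gives the same grasp; the last joint's range is limited). The gripper opens to 85 mm and grips with 20 to 120 N. Pads are 22 mm wide; open, the fingers measure 114 mm over their backs; the gripper's body (76 mm by 85 mm) begins 54 mm behind the grasp point. The pads swing forward as they close: fully open they stand 13 mm farther back than shut.
Start: joints at [-0.951, 0.501, -0.427, 1.55, 0.221, 1.138, -0.21], TCP at [0.227, 0.609, 0.248] pointing down, gripper open.
Joint ranges: [-2.88, 2.88], [-0.31, 2.03], [-1.54, 1.56], [0.2, 2.42], [-1.41, 4.55], [0.19, 2.02], [-2.57, 2.57]. Speed limits (rad/s): [2.57, 2.57, 3.14, 3.14, 3.14, 3.14, 3.14].

### API

Orientations are given as a rotation vector (axis times angle).
In Python, from bench import bot gives the robot as it stands. The module is installed in compiled form; this text tells all that it offers.
- The arm moves only by the tool carry_out, never from a script. Its argument "steps" is one flat list of numbers, 7 for each row, row after row: the shift along the world's x, y, z in cm, then the turn, a rotation vector about the world's x, y, z in degrees, then the gripper command: -1 is shut, 1 is fully open, values between are in proportion. In form: [dx, dy, dz, wx, wy, wz, jaw, dx, dy, dz, wx, wy, wz, jaw, ...]. A call has 1 to 10 rows; each row shifts and turns the commanded pose from where the row before left it; what a row does not reach is not made up. A row lasts 1/10 s, in which the tool goes at most 50 mm and 8.59 degrees, less where a joint would pass 70% of its speed; a pose out of reach is approached as far as the arm can. A call with a gripper value outside its range is refused whole. The fingers move at their own pace and stop on an object; the grip force is fixed at half the most. Time passes only in rows, so rows that do not move let the fingers close. It gives the time, the measured TCP pose, the force, the opening and the grip force at its end, in the units of the state.
- bot.get_obs(): the state, without advancing time (a new reading comes with each control period).
- bot.get_image(name): name is "side" or "top" or "wrist"; returns the picture (480x640x3 uint8, red, green, blue); there is no depth.
- bot.camera_params(name): a dict with "fx", "fy", "cx", "cy" (pixels), "extrinsics" (4x4, takes a point from camera to world coordinates); the wrist camera has in their place "T_tool_cam" (4x4, takes a point from camera to tool coordinates, whose origin is the TCP and whose axes are the flange's). Camera axes: x right, y down, z forward; pixel columns grow to the right and rows downward; lengths in m; the calibration is good to about 2 mm. A picture is of the moment at which its call begins: read the wrist's pose just before it. camera_params takes no time and is no camera call.
- bot.finish_job(): hands the job in; it is judged then, once.
The state is a dict: "time_s": time; "q": joint angles; "joint_vel": joint speeds; "joint_torque": joint torques, N m; "eef_pos": TCP position; "tcp_rot": TCP orientation; "force": force on the tool from outside, world axes, zero at the start; "torque": the same for the moment, N m; "gripper_width": opening from 0.0 (shut) to 1.0 (fully open); "grip_force": force on a finger pad.
Only numpy, scipy, OpenCV 4.12 (cv2) and the standard library are available. Lean on these libraries where they do the work, as an engineer would, in place of code of your own. Each camera call takes 0.05 s, during which the arm holds its last target. There are 200 camera calls.

## Working session

There is one attempt and no reset: what is moved stays moved. The work goes in short steps, Python scripts to look and compute and a tool call to move; the robot and the scene stay as the last step left them, time stands still between calls to the robot, and variables do not carry over. Pictures are saved under pics/ and viewed, at most 10 in all, crops included, and the job is handed in when it is done.

Besides the shell and the picture viewer there is one more tool, called after "Request:" by a JSON object that holds its "op" and its "data", one argument or row to a line. carry_out: Moves the arm, as the interface text tells. Its arguments: {"type":"object","properties":{"steps":{"type":"array","items":{"type":"number"}}},"required":["steps"]}

```bash
mkdir -p pics; ls
python3 - <<'E'
from bench import bot
import cv2,numpy as np
o=bot.get_obs();print(o)
for n in("top","side"):
    cv2.imwrite(f"pics/{n}0.png",bot.get_image(n)[:,:,::-1]);print(n,bot.camera_params(n))
print(bot.camera_params("wrist"))
E
```

```text
pics
{'time_s': 0.0, 'q': array([-0.95083814,  0.50189083, -0.42676541,  1.55148864,  0.22078827,
        1.13830985, -0.2103069 ]), 'joint_vel': array([-0.00083265, -0.00109818,  0.00099519, -0.00034733, -0.00064981,
        0.00053304, -0.00111679]), 'joint_torque': array([-6.61826998e-04, -5.69518769e+01, -5.81661612e+00, -2.80940223e+01,
        1.05370808e-02,  1.16938027e-02, -1.28584537e-05]), 'eef_pos': array([0.22681695, 0.60840561, 0.24721403]), 'tcp_rot': array([-0.5573072 , -3.09132648,  0.00313594]), 'force': array([-0.56252578, -0.64364278,  0.79428741]), 'torque': array([-0.02837454,  0.01174488, -0.01165871]), 'grip_force': 0.0, 'gripper_width': 1.0010399156703387}
top {'fx': 456.30582798181496, 'fy': 456.30582798181496, 'cx': 319.95638646006523, 'cy': 227.19665773461324, 'extrinsics': array([[-0.0091815 , -0.99578533,  0.09125393,  0.42646023],
       [-0.99980091,  0.01075849,  0.0168045 , -0.03315877],
       [-0.01771543, -0.09108147, -0.99568586,  1.23161638],
       [ 0.        ,  0.        ,  0.        ,  1.        ]])}
side {'fx': 449.7883541249174, 'fy': 449.7883541249174, 'cx': 324.5614032507078, 'cy': 235.37698669686654, 'extrinsics': array([[ 0.77655221, -0.43780666,  0.4530916 , -0.08851372],
       [-0.62992197, -0.55415314,  0.5441623 , -0.75483479],
       [ 0.01284425, -0.70798279, -0.70611288,  1.0270666 ],
       [ 0.        ,  0.        ,  0.        ,  1.        ]])}
{'fx': 359.6540364981702, 'fy': 359.6540364981702, 'cx': 322.4913401911554, 'cy': 239.75060154000823, 'T_tool_cam': array([[ 9.84272223e-05, -9.55639255e-01, -2.94539650e-01,
         7.38000061e-02],
       [ 9.99999229e-01, -2.70635552e-04,  1.21225480e-03,
        -1.68792455e-04],
       [-1.23819117e-03, -2.94539542e-01,  9.55638491e-01,
        -1.25018948e-01],
       [ 0.00000000e+00,  0.00000000e+00,  0.00000000e+00,
         1.00000000e+00]])}
```

View pics/top0.png

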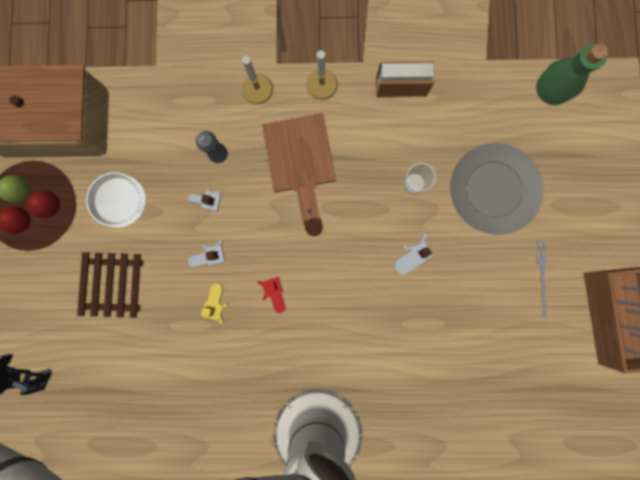

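View pics/side0.png

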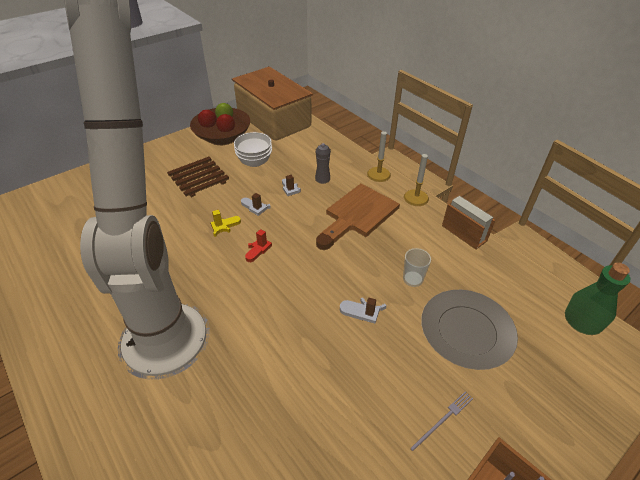

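Top view: silver leaves at (205,200), (207,256) and (414,255), with red (273,295) and yellow (214,303) decoys. The board's handle end is at (314,228), with the blade above it. I'll measure the leaf outlines and the board next.

```bash
cat > h.py <<'E'
from bench import bot
import cv2,numpy as np
from scipy.spatial.transform import Rotation as R
def cam(n,obs=None):
    p=bot.camera_params(n)
    if n=="wrist":
        T=np.eye(4);T[:3,:3]=R.from_rotvec(obs["tcp_rot"]).as_matrix();T[:3,3]=obs["eef_pos"]
        E=T@p["T_tool_cam"]
    else:E=p["extrinsics"]
    return p,E
def ray(pts,z,C):
    p,E=C;pts=np.atleast_2d(pts).astype(float)
    d=np.c_[(pts[:,0]-p["cx"])/p["fx"],(pts[:,1]-p["cy"])/p["fy"],np.ones(len(pts))]@E[:3,:3].T
    o=E[:3,3];return o+d*((z-o[2])/d[:,2])[:,None]
def proj(P,C):
    p,E=C;c=(np.atleast_2d(P)-E[:3,3])@E[:3,:3]
    return np.c_[c[:,0]/c[:,2]*p["fx"]+p["cx"],c[:,1]/c[:,2]*p["fy"]+p["cy"]]
E
python3 - <<'E'
from h import *
im=cv2.imread("pics/top0.png");C=cam("top")
hsv=cv2.cvtColor(im,cv2.COLOR_BGR2HSV)
g=((hsv[...,1]<70)&(hsv[...,2]>110)).astype(np.uint8)
n,l,s,c=cv2.connectedComponentsWithStats(g)
for i in range(1,n):
    if 80<s[i,4]<1500 and 100<c[i,0]<500 and 180<c[i,1]<300:
        cs,_=cv2.findContours((l==i).astype(np.uint8),0,1)
        (a,wh,an)=cv2.minAreaRect(cs[0]);print(s[i],c[i].round(1),ray(c[i],.014,C).round(3),"rect",np.array(wh)/.37)
q=[(263,124),(322,114),(335,182),(275,192)]
print(ray(q,.022,C).round(3), ray([(314,235)],.023,C))
H=hsv[150:300,180:440];print(hsv[150,300],hsv[228,314],hsv[205,309],hsv[280,340])
A=cv2.resize(im[185:285,170:270],None,fx=4,fy=4,interpolation=2);B=cv2.resize(im[185:285,365:465],None,fx=4,fy=4,interpolation=2)
cv2.imwrite("pics/crop.png",np.hstack([A,B]))
E
```

```text
[188 188  34  24 385] [206.4 199.4] [[0.617 0.294 0.014]] rect [87.45719291 57.24470809]
[393 232  41  43 731] [411.5 256.8] [[ 0.456 -0.255  0.014]] rect [ 69.56815977 126.21975461]
[187 240  38  28 532] [207.  255.9] [[0.464 0.29  0.014]] rect [ 60.96165631 104.88026593]
[[ 0.821  0.14   0.022]
 [ 0.847 -0.021  0.022]
 [ 0.659 -0.054  0.022]
 [ 0.634  0.107  0.022]] [[0.51658376 0.00325612 0.023     ]]
[ 13 134 131] [ 11 142  72] [ 13 135 140] [ 18  99 167]
```

View pics/crop.png

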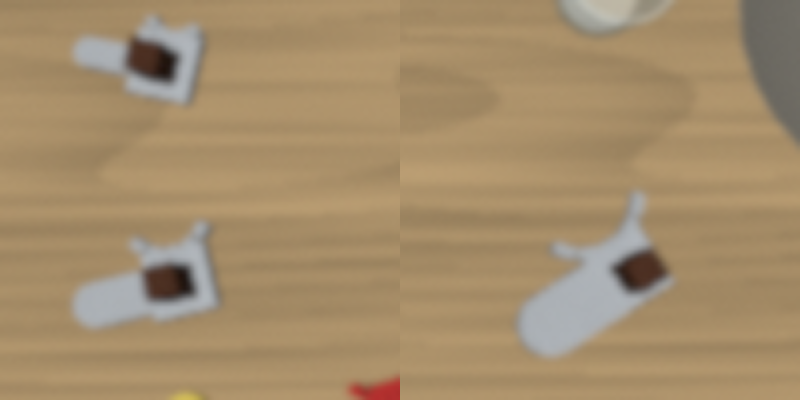

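Candidates: silver (206,199), 87 mm long; silver (207,256), 105 mm; silver (412,257), 126 mm; and the red and yellow ones. The middle one at (207,256) fits: it is silver, about 105 mm long with a 30 mm arm, and the crop confirms it. I'm moving above it for a close look.

Request:
{"op": "carry_out", "data": {
  "steps": [2.3,-3.4,0,0,0,3.5,1,2.3,-3.4,0,0,0,3.5,1,2.3,-3.4,0,0,0,3.5,1,2.3,-3.4,0,0,0,3.5,1,2.3,-3.4,0,0,0,3.5,1,2.3,-3.4,0,0,0,3.5,1,2.3,-3.4,0,0,0,3.5,1,2.3,-3.4,0,0,0,3.5,1,2.3,-3.4,0,0,0,3.5,1,1.5,-2,0,0,0,1,1]
}}

```text
time_s: 1.1
eef_pos: [0.4507, 0.2792, 0.2479]
tcp_rot: [0.327, -3.124, 0.003]
force: [0.5, -0.2, 0.3]
gripper_width: 1.004
grip_force: 0.0
```

Run:
```python
from h import *
o=bot.get_obs();im=bot.get_image("wrist")[:,:,::-1];cv2.imwrite("pics/w1.png",im)
np.savez("w1.npz",p=o["eef_pos"],r=o["tcp_rot"])
print(o["time_s"],o["eef_pos"],R.from_rotvec(o["tcp_rot"]).as_matrix().round(3),o["q"].round(2),o["force"])
```

```text
1.1 [0.4506994  0.27922225 0.24786866] [[-0.978 -0.207 -0.   ]
 [-0.207  0.978 -0.002]
 [ 0.001 -0.002 -1.   ]] [-0.25  0.28 -0.42  1.85  0.14  1.04  1.05] [ 0.52092078 -0.17576592  0.31043735]
```

View pics/w1.png

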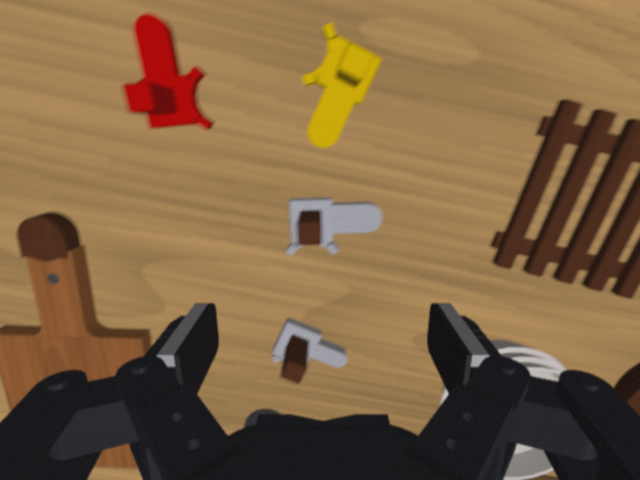

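The wrist view shows the medium leaf at about (310-380, 220), post top at (309,228), small leaf at (300,350), and the handle cap at (48,240) with the shoulder near row 330. Now computing the leaf and board poses.

Run:
```python
from h import *
f=np.load("w1.npz");C=cam("wrist",{"eef_pos":f["p"],"tcp_rot":f["r"]})
im=cv2.imread("pics/w1.png");hsv=cv2.cvtColor(im,cv2.COLOR_BGR2HSV)
m=((hsv[...,1]<60)&(hsv[...,2]>100)).astype(np.uint8);m[:190]=0;m[262:]=0;m[:,:280]=0;m[:,390:]=0
cs,_=cv2.findContours(m,0,1);c=max(cs,key=cv2.contourArea)[:,0]
W=ray(c,.014,C)[:,:2]
(ctr,wh,an)=cv2.minAreaRect((W*1000).astype(np.float32));print(ctr,wh,an)
# arm edges: contour pts with column 338..362
for nm,s in(("a",c[:,1]<218),("b",c[:,1]>218)):
    k=s&(c[:,0]>343)&(c[:,0]<366);v=cv2.fitLine((W[k]*1000).astype(np.float32),2,0,.01,.01).ravel();print(nm,k.sum(),v,np.degrees(np.arctan2(v[1],v[0])))
t=c[np.argmax(c[:,0])];print("tip",t,ray(t,.007,C),ray(t,.014,C))
print("back edge pts",[ (p.tolist(),ray(p,.014,C)[0,:2].round(4).tolist()) for p in c[::12]])
b=((hsv[...,2]<75)&(hsv[...,0]<20)&(hsv[...,1]>100)).astype(np.uint8);b[:200]=0;b[260:]=0;b[:,:290]=0;b[:,325:]=0
cs,_=cv2.findContours(b,0,1);c2=max(cs,key=cv2.contourArea)[:,0];print("post",c2.min(0),c2.max(0))
# board handle edges and shoulder
bm=((hsv[...,1]>120)&(hsv[...,0]<16)&(hsv[...,2]<160)).astype(np.uint8)
for y in range(262,320,6):
    x=np.where(bm[y,:200])[0];print(y,x.min(),x.max(),ray([(x.min(),y),(x.max(),y)],.022,C)[:,:2].round(4).tolist())
for x in list(range(3,25,5))+list(range(105,150,8)):
    y=np.where(bm[290:360,x])[0]+290;print("sh",x,y.min(),ray((x,y.min()),.022,C)[0,:2].round(4))
```

```text
(471.1070556640625, 294.0921630859375) (60.939491271972656, 99.57144165039062) 11.962101936340332
a 22 [ 2.6083267e-01 -9.6538401e-01  4.4119315e+02  3.0934720e+02] -74.88052
b 22 [ 2.6737964e-01 -9.6359128e-01  4.7194293e+02  3.1670142e+02] -74.4916
tip [382 219] [[0.45371197 0.34250569 0.007     ]] [[0.45227152 0.34099238 0.014     ]]
back edge pts [([302, 198], [0.4479, 0.2566]), ([290, 200], [0.4524, 0.2451]), ([289, 212], [0.4648, 0.2463]), ([290, 224], [0.4771, 0.2496]), ([290, 236], [0.4897, 0.2519]), ([287, 248], [0.5034, 0.2512]), ([294, 253], [0.5073, 0.2595]), ([301, 244], [0.496, 0.2648]), ([298, 234], [0.4859, 0.2597]), ([297, 222], [0.4735, 0.2563]), ([302, 210], [0.46, 0.2589]), ([314, 210], [0.4575, 0.2709]), ([321, 217], [0.4632, 0.2793]), ([320, 229], [0.4759, 0.281]), ([320, 241], [0.4886, 0.2836]), ([328, 250], [0.4966, 0.2939]), ([338, 249], [0.4933, 0.304]), ([332, 238], [0.4828, 0.2952]), ([341, 233], [0.4756, 0.3032]), ([353, 232], [0.4719, 0.3151]), ([365, 232], [0.4694, 0.3273]), ([377, 228], [0.4626, 0.3384]), ([382, 216], [0.4492, 0.3402]), ([375, 205], [0
[... 303 characters left out ...]
.01], [0.5657, 0.0505]]
274 29 88 [[0.5853, -0.0091], [0.5724, 0.0517]]
280 30 89 [[0.5922, -0.0083], [0.5792, 0.0529]]
286 32 90 [[0.5988, -0.0064], [0.586, 0.054]]
292 34 91 [[0.6056, -0.0045], [0.5929, 0.0552]]
298 35 92 [[0.6126, -0.0036], [0.5999, 0.0564]]
304 36 93 [[0.6197, -0.0027], [0.6069, 0.0577]]
310 37 94 [[0.6269, -0.0018], [0.614, 0.0589]]
316 39 95 [[0.634, 0.0002], [0.6212, 0.0601]]
sh 3 327 [ 0.6562 -0.039 ]
sh 8 326 [ 0.6538 -0.0336]
sh 13 326 [ 0.6526 -0.0282]
sh 18 326 [ 0.6515 -0.0228]
sh 23 326 [ 0.6503 -0.0174]
sh 105 328 [0.634  0.0713]
sh 113 329 [0.6335 0.08  ]
sh 121 329 [0.6316 0.0887]
sh 129 329 [0.6298 0.0974]
sh 137 329 [0.628 0.106]
sh 145 330 [0.6274 0.1148]
```

Leaf origin is about (0.468, 0.270) with yaw about 13°. Board yaw is about 11°. Going down to grasp the post.

Request:
{"op": "carry_out", "data": {
  "steps": [0.9,-0.5,-4,0,0,1,1,0.8,-0.4,-4,0,0,0,1,0,0,-4.5,0,0,0,1,0,0,-4.5,0,0,0,1,0,0,-3.3,0,0,0,1,0,0,0,0,0,0,1,0,0,0,0,0,0,-1,0,0,0,0,0,0,-1,0,0,0,0,0,0,-1,0,0,0,0,0,0,-1]
}}

```text
time_s: 2.15
eef_pos: [0.4672, 0.2747, 0.0471]
tcp_rot: [-0.357, 3.118, 0.002]
force: [-0.8, -0.0, -0.2]
gripper_width: 0.333
grip_force: 0.0
```

Run:
```python
from h import *
f=np.load("w1.npz");C=cam("wrist",{"eef_pos":f["p"],"tcp_rot":f["r"]})
# handle: -y edge seen at top z=.022, +y edge at foot z=0
y=np.arange(262,320,6);xl=[26,28,29,30,32,34,35,36,37,39];xr=np.arange(86,96)
L=ray(np.c_[xl,y],.022,C)[:,:2]*1000;Rr=ray(np.c_[xr,y],0,C)[:,:2]*1000
S=np.vstack([ray(np.c_[[3,8,13,18,23],[327,326,326,326,326]],z,C)[:,:2] for z in (0,)]+[ray(np.c_[np.arange(105,150,8),[328,329,329,329,329,330]],0,C)[:,:2]])*1000
for n,P in(("L",L),("R",Rr),("S",S)):
    v=cv2.fitLine(P.astype(np.float32),2,0,.01,.01).ravel();print(n,v,np.degrees(np.arctan2(v[1],v[0])))
    if n=="S": s=v
u=s[:2]*np.sign(s[1]);ux=np.array([u[1],-u[0]])
print("yaw S",np.degrees(np.arctan2(ux[1],ux[0])))
print("x along:",S@ux, "y L",L@u,"y R",Rr@u)
o=bot.get_obs();print(o["time_s"],o["eef_pos"],o["force"],o["gripper_width"])
```

```text
L [ 9.8285109e-01  1.8440118e-01  6.0258215e+02 -5.8419838e+00] 10.626222
R [9.8539674e-01 1.7027418e-01 6.0299365e+02 4.1563137e+01] 9.803761
S [ 1.8003216e-01 -9.8366070e-01  6.5724567e+02  2.3753477e+01] -79.628365
yaw S 10.371634
x along: [652.17320845 650.67119167 650.50523071 650.33927612 650.17332789
 650.11993547 651.1910771  650.92489404 650.65872736 650.39257704
 651.46482737] y L [-114.6581946  -114.00621793 -114.40107955 -114.80014851 -114.13845782
 -113.46964569 -113.8701506  -114.27501588 -114.68431313 -114.00378237] y R [-67.34706563 -67.4177146  -67.4891122  -67.56127039 -67.6342014
 -67.70791771 -67.78243206 -67.85775748 -67.93390731 -68.01089513]
2.15 [0.46719046 0.27469093 0.04711425] [-0.83370854 -0.00592663 -0.18975861] 0.33293242796832484
```

Request:
{"op": "carry_out", "data": {
  "steps": [0,0,0,0,0,0,-1,0,0,0,0,0,0,-1,0,0,0,0,0,0,-1,0,0,0,0,0,0,-1]
}}

```text
time_s: 2.55
eef_pos: [0.4672, 0.2744, 0.047]
tcp_rot: [-0.356, 3.119, 0.001]
force: [-0.3, -2.1, 8.6]
gripper_width: 0.249
grip_force: 59.7
```

Request:
{"op": "carry_out", "data": {
  "steps": [0,0,2,0,0,0,-1,0,0,4,0,0,0,-1,0,-2,3,0,0,0,-1,0,-4.3,0,0,0,-1.4,-1,0.6,-4.3,0,0,0,-1.3,-1,0.6,-4.3,0,0,0,0,-1,0,-4.3,0,0,0,0,-1,0,-4.3,0,0,0,0,-1,0,-4,0,0,0,0,-1,0,0,0,0,0,0,-1]
}}

```text
time_s: 3.55
eef_pos: [0.4774, -0.008, 0.1354]
tcp_rot: [0.268, -3.129, 0.005]
force: [0.2, 0.2, -1.2]
gripper_width: 0.252
grip_force: 59.0
```

Run:
```python
from h import *
o=bot.get_obs();im=bot.get_image("wrist")[:,:,::-1];cv2.imwrite("pics/w2.png",im)
np.savez("w2.npz",p=o["eef_pos"],r=o["tcp_rot"])
r=R.from_rotvec(o["tcp_rot"]).as_matrix()
print(o["time_s"],o["eef_pos"],r.round(4),o["q"].round(2),o["force"],o["torque"])
```

```text
3.55 [ 0.47743041 -0.0080159   0.13541914] [[-9.854e-01 -1.703e-01 -5.000e-04]
 [-1.703e-01  9.854e-01 -3.400e-03]
 [ 1.100e-03 -3.300e-03 -1.000e+00]] [ 0.22  0.34 -0.31  2.07  0.15  0.75  1.56] [ 0.24688038  0.16016301 -1.21642358] [-0.02008999  0.00727539  0.00513157]
```

View pics/w2.png

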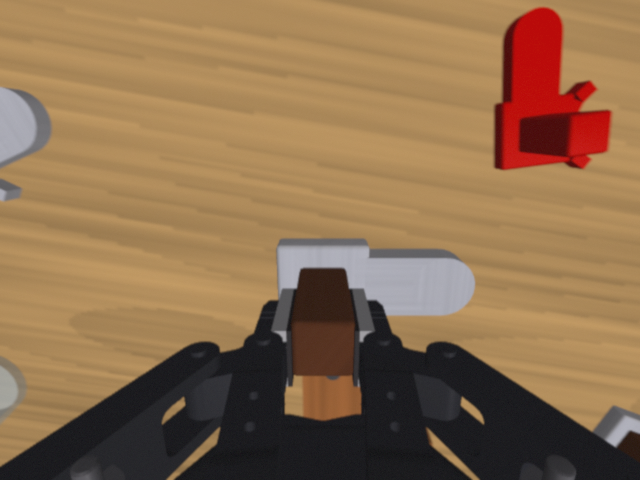

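Picture: the leaf hangs level and square in the fingers. The back edge is level at row 240 and the nose is at (475,285). I'm lowering it to 3 mm above the table, short of the cap.

Request:
{"op": "carry_out", "data": {
  "steps": [0.1,0.2,-3,0,0,0.5,-1,0.1,0.1,-3,0,0,0,-1,0,0,-1.5,0,0,0,-1,0,0,-1,0,0,0,-1,0,0,0,0,0,0,-1]
}}

```text
time_s: 4.1
eef_pos: [0.4791, 0.0031, 0.0494]
tcp_rot: [0.299, -3.125, -0.001]
force: [-0.1, 0.4, -1.2]
gripper_width: 0.251
grip_force: 59.1
```

Run:
```python
from h import *
f=np.load("w2.npz");o={"eef_pos":f["p"],"tcp_rot":f["r"]};C=cam("wrist",o)
im=cv2.imread("pics/w2.png");g=cv2.cvtColor(im,6).astype(int)
for c in(400,420,440):print(c,g[244:322:2,c].tolist())
M=R.from_rotvec(f["r"]).as_matrix()
def tool(px):return (ray(px,f["p"][2]-.033,C)-f["p"])@M
print(tool([(420,258),(420,314),(475,285),(278,246)]))
```

```text
400 [135, 134, 119, 100, 99, 99, 98, 149, 171, 171, 171, 172, 171, 173, 174, 173, 171, 172, 170, 168, 170, 172, 173, 173, 173, 173, 172, 173, 172, 170, 170, 173, 175, 172, 171, 167, 148, 142, 141]
420 [140, 138, 122, 100, 97, 97, 99, 148, 170, 169, 171, 172, 171, 174, 174, 173, 174, 175, 176, 175, 175, 175, 175, 176, 176, 175, 176, 175, 174, 172, 171, 174, 176, 172, 170, 168, 147, 142, 143]
440 [143, 141, 130, 102, 98, 96, 97, 149, 173, 172, 173, 174, 174, 173, 173, 172, 173, 173, 172, 172, 173, 173, 174, 173, 173, 172, 172, 173, 173, 172, 172, 173, 173, 172, 172, 169, 152, 145, 142]
[[ 0.01637939  0.04488755  0.03287119]
 [-0.01282358  0.04721631  0.03283096]
 [ 0.00269714  0.07224171  0.03276617]
 [ 0.02220664 -0.0212152   0.03309459]]
```

Request:
{"op": "carry_out", "data": {
  "steps": [0,0,0,0,0,0,-1,0,0,0,0,0,0,-1]
}}

```text
time_s: 4.3
eef_pos: [0.4809, 0.0024, 0.0513]
tcp_rot: [-0.298, 3.126, -0.0]
force: [0.0, -0.5, -2.0]
gripper_width: 0.25
grip_force: 59.1
```

Request:
{"op": "carry_out", "data": {
  "steps": [0.1,-0.3,0,0,0,-0.6,-1,0.1,-0.3,0,0,0,0,-1,0.2,0,0,0,0,0,-1,0.2,0.1,0,0,0,0,-1,0,0,0,0,0,0,-1,0,0,0,0,0,0,-1,0,0,0,0,0,0,-1,0,0,0,0,0,0,-1]
}}

```text
time_s: 5.1
eef_pos: [0.4859, -0.0029, 0.0502]
tcp_rot: [0.281, -3.129, -0.0]
force: [0.5, -0.3, -1.3]
gripper_width: 0.251
grip_force: 59.1
```

```bash
cat > s.py <<'E'
from h import *
import sys
o=bot.get_obs();M=R.from_rotvec(o["tcp_rot"]).as_matrix()
O=np.array([.5434,.0070]);a=np.radians(10.3);ux=np.array([np.cos(a),np.sin(a)]);uy=np.array([-ux[1],ux[0]])
L=o["eef_pos"][:2]-.0018*-M[:2,0]  # leaf origin
yaw=np.degrees(np.arctan2(-M[1,0],-M[0,0]))
d=L-O;F=o["force"]
print("t",o["time_s"],"leaf in board mm",(d@ux*1e3).round(2),(d@uy*1e3).round(2),"z",(o["eef_pos"][2]*1e3).round(2),"yaw rel",round(yaw-10.3,2),"Fboard",(F[:2]@ux).round(2),(F[:2]@uy).round(2),F[2].round(2),"Tz",o["torque"].round(3),"tilt",(M[:2,2]).round(4),"vel",abs(o["joint_vel"]).max().round(4))
E
python3 s.py
```

```text
t 5.1 leaf in board mm -60.17 0.59 z 50.25 yaw rel -0.03 Fboard 0.49 -0.35 -1.29 Tz [-0.028 -0.006  0.032] tilt [-0.0003 -0.    ] vel 0.0011
```

Request:
{"op": "carry_out", "data": {
  "steps": [0.1,0.02,0,0,0,0,-1,0.1,0.02,0,0,0,0,-1,0.1,0.02,0,0,0,0,-1,0.1,0.02,0,0,0,0,-1,0,0,0,0,0,0,-1,0,0,0,0,0,0,-1]
}}

```text
time_s: 5.7
eef_pos: [0.49, -0.0021, 0.0503]
tcp_rot: [0.281, -3.129, 0.0]
force: [-0.0, 1.0, -1.3]
gripper_width: 0.249
grip_force: 59.1
```

```bash
python3 s.py
```

```text
t 5.7 leaf in board mm -55.98 0.57 z 50.29 yaw rel -0.04 Fboard 0.16 0.96 -1.25 Tz [-0.028  0.017 -0.019] tilt [-0.0001 -0.    ] vel 0.0042
```

Request:
{"op": "carry_out", "data": {
  "steps": [0.1,0.02,0,0,0,0,-1,0.1,0.02,0,0,0,0,-1,0,0,0,0,0,0,-1,0,0,0,0,0,0,-1]
}}

```text
time_s: 6.1
eef_pos: [0.4917, -0.0019, 0.0502]
tcp_rot: [0.28, -3.128, 0.0]
force: [-0.8, -1.6, -1.5]
gripper_width: 0.254
grip_force: 59.1
```

Request:
{"op": "carry_out", "data": {
  "steps": [0.1,0.02,0,0,0,0,-1,0,0,0,0,0,0,-1,0,0,0,0,0,0,-1]
}}

```text
time_s: 6.4
eef_pos: [0.4921, -0.002, 0.05]
tcp_rot: [0.28, -3.127, 0.001]
force: [-2.6, -2.1, -1.0]
gripper_width: 0.249
grip_force: 59.2
```

Request:
{"op": "carry_out", "data": {
  "steps": [0.1,0.02,0,0,0,0,-1,0,0,0,0,0,0,-1,0,0,0,0,0,0,-1]
}}

```text
time_s: 6.7
eef_pos: [0.4925, -0.002, 0.0499]
tcp_rot: [0.279, -3.126, 0.001]
force: [-5.7, -1.7, -0.3]
gripper_width: 0.247
grip_force: 59.3
```

Request:
{"op": "carry_out", "data": {
  "steps": [0.1,0.02,0,0,0,0,-1,0,0,0,0,0,0,-1,0,0,0,0,0,0,-1]
}}

```text
time_s: 7.0
eef_pos: [0.4929, -0.0022, 0.0497]
tcp_rot: [0.279, -3.125, 0.001]
force: [-6.2, -3.4, 0.3]
gripper_width: 0.248
grip_force: 59.3
```

```bash
python3 s.py
```

```text
t 7.0 leaf in board mm -53.13 0.02 z 49.68 yaw rel -0.1 Fboard -6.67 -2.19 0.3 Tz [-0.864  1.302 -0.207] tilt [-0.0042 -0.0012] vel 0.0027
```

Request:
{"op": "carry_out", "data": {
  "steps": [0,0,0,0,0,0,-1,0,0,0,0,0,0,-1]
}}

```text
time_s: 7.2
eef_pos: [0.4929, -0.0021, 0.0497]
tcp_rot: [0.279, -3.125, 0.001]
force: [-6.3, -2.6, -0.1]
gripper_width: 0.25
grip_force: 59.3
```

```bash
python3 s.py
```

```text
t 7.2 leaf in board mm -53.14 0.05 z 49.69 yaw rel -0.1 Fboard -6.71 -1.42 -0.1 Tz [-0.784  1.334 -0.198] tilt [-0.0042 -0.0012] vel 0.0015
```

Contact. The sideways force (-1.7 N) and Tz (-0.2) say only the far toe bears, so I'm shifting to -y.

Request:
{"op": "carry_out", "data": {
  "steps": [0.02,-0.1,0,0,0,0,-1,0,0,0,0,0,0,-1,0,0,0,0,0,0,-1]
}}

```text
time_s: 7.5
eef_pos: [0.4936, -0.0027, 0.0497]
tcp_rot: [0.28, -3.126, 0.001]
force: [-4.8, -2.7, -1.5]
gripper_width: 0.248
grip_force: 59.1
```

```bash
python3 s.py
```

```text
t 7.5 leaf in board mm -52.55 -0.64 z 49.75 yaw rel -0.07 Fboard -5.23 -1.79 -1.53 Tz [-0.689  1.228 -0.146] tilt [-0.0032 -0.0007] vel 0.003
```

Request:
{"op": "carry_out", "data": {
  "steps": [0.02,-0.1,0,0,0,0,-1,0,0,0,0,0,0,-1,0,0,0,0,0,0,-1]
}}

```text
time_s: 7.8
eef_pos: [0.4936, -0.0029, 0.0497]
tcp_rot: [0.281, -3.125, -0.001]
force: [-5.8, 0.1, -0.3]
gripper_width: 0.252
grip_force: 59.2
```

```bash
python3 s.py
```

```text
t 7.8 leaf in board mm -52.57 -0.79 z 49.73 yaw rel -0.02 Fboard -5.7 1.09 -0.31 Tz [-0.2    1.324 -0.035] tilt [-0.0035  0.    ] vel 0.002
```

Request:
{"op": "carry_out", "data": {
  "steps": [0.1,0.04,0,0,0,0,-1,0,0,0,0,0,0,-1,0,0,0,0,0,0,-1]
}}

```text
time_s: 8.1
eef_pos: [0.4937, -0.0028, 0.0497]
tcp_rot: [0.281, -3.124, 0.0]
force: [-7.8, -1.9, 1.8]
gripper_width: 0.25
grip_force: 59.7
```

```bash
python3 s.py
```

```text
t 8.1 leaf in board mm -52.45 -0.8 z 49.7 yaw rel -0.03 Fboard -8.05 -0.43 1.8 Tz [-0.409  1.824 -0.025] tilt [-0.0052 -0.0006] vel 0.0021
```

Request:
{"op": "carry_out", "data": {
  "steps": [0,0,0,0,0,0,-1,0,0,0,0,0,0,-1]
}}

```text
time_s: 8.3
eef_pos: [0.4937, -0.0028, 0.0497]
tcp_rot: [0.281, -3.124, 0.0]
force: [-8.2, -2.0, 0.5]
gripper_width: 0.248
grip_force: 59.7
```

```bash
python3 s.py
```

```text
t 8.3 leaf in board mm -52.41 -0.8 z 49.69 yaw rel -0.03 Fboard -8.42 -0.51 0.52 Tz [-0.371  1.802 -0.018] tilt [-0.0051 -0.0006] vel 0.0014
```

Now Fx is -8.4 N, sideways force is near nought and Tz about -0.02, so both toes bear. A touch more push, then hold.

Request:
{"op": "carry_out", "data": {
  "steps": [0.05,-0.01,0,0,0,0,-1,0,0,0,0,0,0,-1,0,0,0,0,0,0,-1,0,0,0,0,0,0,-1,0,0,0,0,0,0,-1,0,0,0,0,0,0,-1]
}}

```text
time_s: 8.9
eef_pos: [0.4938, -0.0029, 0.0497]
tcp_rot: [0.281, -3.123, 0.0]
force: [-9.0, -1.5, 3.5]
gripper_width: 0.246
grip_force: 59.8
```

```bash
python3 s.py
```

```text
t 8.9 leaf in board mm -52.38 -0.82 z 49.66 yaw rel -0.03 Fboard -9.12 0.15 3.54 Tz [-0.374  2.075 -0.063] tilt [-0.006  -0.0006] vel 0.0011
```

Request:
{"op": "carry_out", "data": {
  "steps": [0,-0.02,0,0,0,0,-1,0,0,0,0,0,0,-1,0,0,0,0,0,0,-1,0,0,0,0,0,0,-1,0,0,0,0,0,0,-1,0,0,0,0,0,0,-1]
}}

```text
time_s: 9.5
eef_pos: [0.4938, -0.0029, 0.0497]
tcp_rot: [0.281, -3.123, -0.0]
force: [-8.4, -1.5, 3.5]
gripper_width: 0.249
grip_force: 59.7
```

```bash
python3 s.py
```

```text
t 9.5 leaf in board mm -52.39 -0.84 z 49.66 yaw rel -0.01 Fboard -8.5 -0.02 3.47 Tz [-0.258  2.01  -0.005] tilt [-0.006  -0.0004] vel 0.002
```

Hollow bedded. Retreating, lifting, turning -45° and moving to the right-hand corner's standoff.

Request:
{"op": "carry_out", "data": {
  "steps": [-1,-0.2,0,0,0,0,-1,-1,-0.2,0,0,0,0,-1,0,-1,2,0,0,0,-1,0,-1,2,0,0,-5,-1,2.3,-0.8,0,0,0,-8,-1,2.3,-0.8,0,0,0,-8,-1,2.3,-0.8,0,0,0,-8,-1,2.3,-0.8,0,0,0,-8,-1,2.3,-0.8,0,0,0,-8,-1,2,-0.8,0,0,0,0,-1]
}}

```text
time_s: 10.5
eef_pos: [0.6137, -0.075, 0.0908]
tcp_rot: [0.942, 2.994, 0.001]
force: [-0.5, 0.6, -1.6]
gripper_width: 0.25
grip_force: 59.1
```

Request:
{"op": "carry_out", "data": {
  "steps": [0,0,0,0,0,0,-1,0,0,0,0,0,0,-1,0,0,0,0,0,0,-1,0,0,0,0,0,0,-1]
}}

```text
time_s: 10.9
eef_pos: [0.6111, -0.0745, 0.0903]
tcp_rot: [-0.937, -2.998, -0.0]
force: [0.3, -0.5, -1.4]
gripper_width: 0.257
grip_force: 59.1
```

```bash
python3 s.py;  python3 - <<'E'
from h import *
o=bot.get_obs();im=bot.get_image("wrist")[:,:,::-1];cv2.imwrite("pics/w3.png",im)
np.savez("w3.npz",p=o["eef_pos"],r=o["tcp_rot"])
E
```

```text
t 10.9 leaf in board mm 50.76 -91.02 z 90.29 yaw rel -45.0 Fboard 0.22 -0.54 -1.37 Tz [-0.001 -0.003 -0.015] tilt [-0.0005  0.0004] vel 0.0053
```

View pics/w3.png

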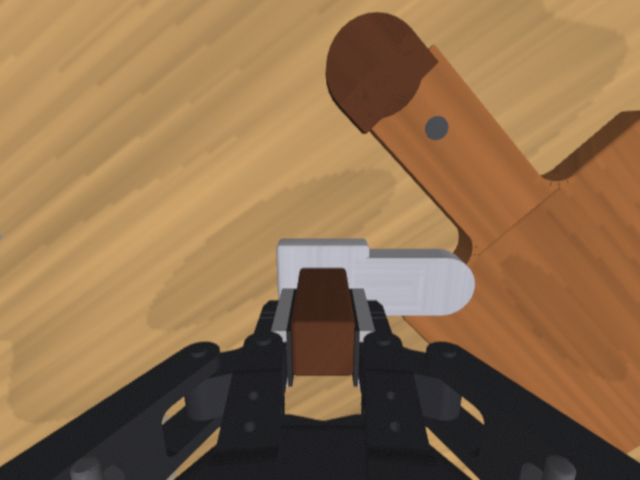

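Picture: the leaf is turned as wanted with its nose at (475,285), above and next to the corner at about (462,240). Handle edges run (372,131)-(450,228) and (434,46)-(540,175), and the seam along the shoulder runs (480,250)-(557,187). Checking these against the board frame.

Run:
```python
from h import *
f=np.load("w3.npz");C=cam("wrist",{"eef_pos":f["p"],"tcp_rot":f["r"]})
im=cv2.imread("pics/w3.png");g=cv2.cvtColor(im,6)
O=np.array([.5434,.0070]);a=np.radians(10.3);ux=np.array([np.cos(a),np.sin(a)]);uy=np.array([-ux[1],ux[0]])
def bd(px,z):
    d=ray(px,z,C)[:,:2]-O;return np.c_[d@ux,d@uy]*1e3
hsv=cv2.cvtColor(im,cv2.COLOR_BGR2HSV)
# sub-row scan for handle edges (row-wise) & shoulder (lower right)
for y in(150,170,190,210):print(y,[tuple(int(t) for t in hsv[y,x]) for x in range(int(372+(y-131)*.82)-12,int(372+(y-131)*.82)+13,3)])
print("-y edge top",bd([(387,150),(404,170),(421,190),(437,210)],.022).round(1).tolist())
print("+y edge top",bd([(434,46),(470,90),(505,132),(540,175)],.022).round(1).tolist())
print("seam",bd([(480,250),(520,217),(557,187)],.022).round(1).tolist())
print("shoulder top/foot",bd([(403,316),(420,334),(440,352)],.022).round(1).tolist(),bd([(403,316),(420,334),(440,352)],0).round(1).tolist())
```

```text
150 [(17, 122, 186), (17, 122, 184), (17, 121, 184), (17, 123, 180), (15, 135, 96), (13, 163, 105), (13, 159, 162), (13, 161, 166), (13, 161, 165)]
170 [(17, 123, 187), (17, 123, 191), (17, 123, 193), (17, 124, 192), (17, 125, 170), (13, 145, 79), (13, 160, 132), (13, 158, 166), (13, 160, 166)]
190 [(17, 123, 189), (17, 121, 187), (17, 121, 187), (17, 121, 185), (17, 121, 184), (15, 134, 105), (13, 155, 97), (13, 163, 164), (13, 163, 166)]
210 [(17, 123, 195), (17, 122, 192), (17, 121, 190), (17, 122, 184), (17, 123, 179), (17, 121, 173), (14, 142, 90), (13, 159, 125), (13, 160, 166)]
-y edge top [[31.3, -23.4], [45.4, -23.9], [59.9, -24.4], [74.6, -25.4]]
+y edge top [[11.1, 25.4], [39.0, 25.4], [67.6, 25.7], [98.7, 25.7]]
seam [[109.8, -23.0], [110.0, 4.5], [110.5, 28.4]]
shoulder top/foot [[110.4, -81.6], [127.1, -82.4], [145.6, -81.9]] [[123.0, -86.3], [141.5, -87.2], [162.2, -86.6]]
```

The close view puts the shoulder about 4.5 mm nearer than my first estimate (my frame x≈110), so I'm backing off 8 mm before lowering. The exact place will be found by touch.

Request:
{"op": "carry_out", "data": {
  "steps": [-0.8,-0.1,0,0,0,0,-1,0,0,-2,0,0,0,-1,0,0,-1.5,0,0,0,-1,0,0,-0.7,0,0,0,-1,0,0,0,0,0,0,-1,0,0,0,0,0,0,-1,0,0,0,0,0,0,-1]
}}

```text
time_s: 11.65
eef_pos: [0.6039, -0.076, 0.0483]
tcp_rot: [-0.938, -2.998, -0.0]
force: [0.3, -0.4, -1.4]
gripper_width: 0.248
grip_force: 59.4
```

```bash
python3 s.py
```

```text
t 11.65 leaf in board mm 43.42 -91.23 z 48.26 yaw rel -45.04 Fboard 0.26 -0.49 -1.44 Tz [-0.019 -0.012  0.007] tilt [-0.      0.0001] vel 0.003
```

Request:
{"op": "carry_out", "data": {
  "steps": [0.17,0.28,0,0,0,0,-1,0.17,0.28,0,0,0,0,-1,0.15,0.25,0,0,0,0,-1,0.1,0.15,0,0,0,0,-1,0,0,0,0,0,0,-1,0,0,0,0,0,0,-1]
}}

```text
time_s: 12.25
eef_pos: [0.6098, -0.0664, 0.0483]
tcp_rot: [-0.938, -2.998, 0.0]
force: [0.6, -0.8, -2.0]
gripper_width: 0.247
grip_force: 59.4
```

```bash
python3 s.py
```

```text
t 12.25 leaf in board mm 50.89 -82.81 z 48.3 yaw rel -45.03 Fboard 0.43 -0.87 -2.03 Tz [-0.052  0.019  0.02 ] tilt [-0.0001 -0.0001] vel 0.0022
```

Request:
{"op": "carry_out", "data": {
  "steps": [0.06,0.08,0,0,0,0,-1,0.06,0.08,0,0,0,0,-1,0,0,0,0,0,0,-1,0,0,0,0,0,0,-1]
}}

```text
time_s: 12.65
eef_pos: [0.611, -0.0648, 0.0483]
tcp_rot: [-0.938, -2.998, -0.0]
force: [0.5, -0.2, -1.9]
gripper_width: 0.251
grip_force: 59.4
```

```bash
python3 s.py
```

```text
t 12.65 leaf in board mm 52.36 -81.48 z 48.29 yaw rel -45.04 Fboard 0.47 -0.34 -1.85 Tz [-0.02   0.035 -0.025] tilt [-0.0001  0.    ] vel 0.0018
```

Request:
{"op": "carry_out", "data": {
  "steps": [0.06,0.08,0,0,0,0,-1,0,0,0,0,0,0,-1,0,0,0,0,0,0,-1]
}}

```text
time_s: 12.95
eef_pos: [0.6116, -0.064, 0.0483]
tcp_rot: [-0.938, -2.998, -0.0]
force: [0.7, -0.8, -1.3]
gripper_width: 0.247
grip_force: 59.4
```

```bash
python3 s.py
```

```text
t 12.95 leaf in board mm 53.14 -80.75 z 48.32 yaw rel -45.03 Fboard 0.5 -0.92 -1.31 Tz [ 0.046 -0.019 -0.031] tilt [-0.  0.] vel 0.0013
```

Request:
{"op": "carry_out", "data": {
  "steps": [0.06,0.08,0,0,0,0,-1,0,0,0,0,0,0,-1,0,0,0,0,0,0,-1]
}}

```text
time_s: 13.25
eef_pos: [0.6122, -0.0632, 0.0483]
tcp_rot: [0.938, 2.998, 0.0]
force: [-0.7, -1.0, -1.3]
gripper_width: 0.252
grip_force: 59.4
```

Request:
{"op": "carry_out", "data": {
  "steps": [0.06,0.08,0,0,0,0,-1,0,0,0,0,0,0,-1,0,0,0,0,0,0,-1]
}}

```text
time_s: 13.55
eef_pos: [0.6124, -0.0627, 0.0482]
tcp_rot: [-0.938, -2.998, 0.001]
force: [-1.2, -0.7, -0.6]
gripper_width: 0.249
grip_force: 59.4
```

```bash
python3 s.py
```

```text
t 13.55 leaf in board mm 54.13 -79.67 z 48.18 yaw rel -45.05 Fboard -1.35 -0.46 -0.64 Tz [-0.235  0.309 -0.014] tilt [-0.0009 -0.0003] vel 0.0027
```

Request:
{"op": "carry_out", "data": {
  "steps": [0.06,0.08,0,0,0,0,-1,0,0,0,0,0,0,-1,0,0,0,0,0,0,-1]
}}

```text
time_s: 13.85
eef_pos: [0.6124, -0.0624, 0.048]
tcp_rot: [-0.938, -2.997, 0.002]
force: [-4.2, -2.7, -0.5]
gripper_width: 0.252
grip_force: 59.6
```

```bash
python3 s.py
```

```text
t 13.85 leaf in board mm 54.25 -79.37 z 48.04 yaw rel -45.07 Fboard -4.64 -1.94 -0.46 Tz [-0.766  0.997  0.073] tilt [-0.0018 -0.0007] vel 0.0022
```

Touching at my predicted corner (nose at (95.3,-38.4)). Blade force is 4.6 N and handle 1.9 N, so I'm adding push toward the handle.

Request:
{"op": "carry_out", "data": {
  "steps": [-0.02,0.1,0,0,0,0,-1,0,0,0,0,0,0,-1,0,0,0,0,0,0,-1]
}}

```text
time_s: 14.15
eef_pos: [0.6123, -0.0614, 0.0479]
tcp_rot: [-0.938, -2.997, 0.002]
force: [-3.2, -2.8, 0.2]
gripper_width: 0.25
grip_force: 59.4
```

```bash
python3 s.py
```

```text
t 14.15 leaf in board mm 54.26 -78.3 z 47.92 yaw rel -45.07 Fboard -3.61 -2.17 0.17 Tz [-0.83   0.942  0.129] tilt [-0.0018 -0.0006] vel 0.0022
```

Request:
{"op": "carry_out", "data": {
  "steps": [0,0.05,0,0,0,0,-1,0,0,0,0,0,0,-1,0,0,0,0,0,0,-1]
}}

```text
time_s: 14.45
eef_pos: [0.6122, -0.061, 0.0479]
tcp_rot: [-0.938, -2.997, 0.002]
force: [-4.0, -2.8, -1.5]
gripper_width: 0.25
grip_force: 59.4
```

```bash
python3 s.py
```

```text
t 14.45 leaf in board mm 54.26 -77.95 z 47.89 yaw rel -45.07 Fboard -4.42 -2.03 -1.5 Tz [-0.918  0.995  0.042] tilt [-0.002  -0.0008] vel 0.0014
```

Still sliding along the blade, so the sideways force is friction only. Continuing to +y.

Request:
{"op": "carry_out", "data": {
  "steps": [-0.02,0.1,0,0,0,0,-1,0,0,0,0,0,0,-1,0,0,0,0,0,0,-1]
}}

```text
time_s: 14.75
eef_pos: [0.6121, -0.0608, 0.0479]
tcp_rot: [-0.939, -2.997, 0.003]
force: [-4.4, -5.0, -1.1]
gripper_width: 0.251
grip_force: 59.5
```

```bash
python3 s.py
```

```text
t 14.75 leaf in board mm 54.22 -77.67 z 47.94 yaw rel -45.1 Fboard -5.2 -4.12 -1.14 Tz [-1.203  0.938  0.057] tilt [-0.0017 -0.0015] vel 0.0014
```

Request:
{"op": "carry_out", "data": {
  "steps": [-0.02,0.1,0,0,0,0,-1,0,0,0,0,0,0,-1,0,0,0,0,0,0,-1]
}}

```text
time_s: 15.05
eef_pos: [0.612, -0.0606, 0.048]
tcp_rot: [-0.94, -2.997, 0.004]
force: [-3.5, -5.5, -0.9]
gripper_width: 0.25
grip_force: 59.5
```

```bash
python3 s.py
```

```text
t 15.05 leaf in board mm 54.14 -77.53 z 48.0 yaw rel -45.14 Fboard -4.42 -4.77 -0.85 Tz [-1.485  0.841  0.007] tilt [-0.0014 -0.0023] vel 0.0016
```

Both bear now (4.4 and 4.8 N). A little more push and hold.

Request:
{"op": "carry_out", "data": {
  "steps": [0.03,0.06,0,0,0,0,-1,0,0,0,0,0,0,-1,0,0,0,0,0,0,-1,0,0,0,0,0,0,-1,0,0,0,0,0,0,-1,0,0,0,0,0,0,-1,0,0,0,0,0,0,-1]
}}

```text
time_s: 15.75
eef_pos: [0.612, -0.0606, 0.048]
tcp_rot: [-0.941, -2.996, 0.005]
force: [-5.0, -7.2, -0.2]
gripper_width: 0.251
grip_force: 59.8
```

```bash
python3 s.py
```

```text
t 15.75 leaf in board mm 54.16 -77.46 z 48.02 yaw rel -45.16 Fboard -6.18 -6.17 -0.22 Tz [-1.689  1.112 -0.008] tilt [-0.002  -0.0028] vel 0.0017
```

Request:
{"op": "carry_out", "data": {
  "steps": [-0.07,-0.1,0,0,0,0,-1,-0.06,-0.09,-0.1,0,0,0,-1,0,0,0,0,0,0,-1,0,0,0,0,0,0,-1]
}}

```text
time_s: 16.15
eef_pos: [0.6119, -0.0607, 0.0475]
tcp_rot: [0.939, 2.997, -0.002]
force: [-2.8, -5.4, 0.2]
gripper_width: 0.25
grip_force: 59.7
```

```bash
python3 s.py
```

```text
t 16.15 leaf in board mm 54.05 -77.62 z 47.54 yaw rel -45.1 Fboard -3.71 -4.83 0.19 Tz [-1.109  0.728  0.01 ] tilt [ 0.0004 -0.0012] vel 0.0034
```

Request:
{"op": "carry_out", "data": {
  "steps": [-0.07,-0.13,-0.05,0,0,0,-1,0,0,0,0,0,0,-1,0,0,0,0,0,0,-1]
}}

```text
time_s: 16.45
eef_pos: [0.6119, -0.0609, 0.0472]
tcp_rot: [0.938, 2.997, 0.001]
force: [-1.6, -3.0, 1.5]
gripper_width: 0.247
grip_force: 59.9
```

```bash
python3 s.py
```

```text
t 16.45 leaf in board mm 53.97 -77.73 z 47.22 yaw rel -45.05 Fboard -2.06 -2.66 1.5 Tz [-0.66   0.229 -0.047] tilt [ 0.0016 -0.0001] vel 0.0017
```

Request:
{"op": "carry_out", "data": {
  "steps": [0,0,0,0,0,0,-0.3,0,0,0,0,0,0,-0.1,0,0,0,0,0,0,0,0,0,0,0,0,0,0.2,0,0,0,0,0,0,0.2,0,0,0,0,0,0,0.2]
}}

```text
time_s: 17.05
eef_pos: [0.6111, -0.0606, 0.0468]
tcp_rot: [-0.938, -2.998, -0.0]
force: [-0.9, 0.1, -0.2]
gripper_width: 0.6
grip_force: 0.0
```

Request:
{"op": "carry_out", "data": {
  "steps": [0,0,2,0,0,0,0.2,0,0,4,0,0,0,0.2,0,0,5,0,0,0,0.2,-1,0,5,0,0,0,0.2,-1,0,2,0,0,0,0.2,0,0,0,0,0,0,0.2,0,0,0,0,0,0,0.2]
}}

```text
time_s: 17.75
eef_pos: [0.5913, -0.0608, 0.2261]
tcp_rot: [0.938, 2.997, 0.0]
force: [0.6, 0.6, 0.3]
gripper_width: 0.602
grip_force: 0.0
```

Run:
```python
from h import *
o=bot.get_obs();im=bot.get_image("wrist")[:,:,::-1];cv2.imwrite("pics/w4.png",im)
print(o["eef_pos"],o["force"],o["gripper_width"])
```

```text
[ 0.59127473 -0.06078578  0.22612431] [0.62612055 0.59582453 0.28459399] 0.6015436913302696
```

View pics/w4.png

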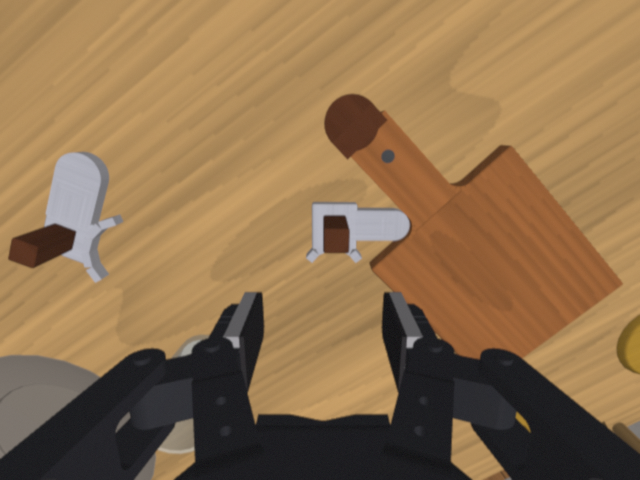

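The leaf lies flat with its nose at (410,225), fitted in the corner, the hand is clear and nothing else has moved. Handing in.

```bash
python3 -c "
from bench import bot
print(bot.finish_job())"
```

```text
the job is handed in; nothing more can be done
None
```

I handed the job in; no verdict came back. The medium leaf's hollow was bedded on the round end at about 8.5–9 N with next to no sideways force, and its nose was bedded in the right-hand corner at about 6 N each on handle and blade. The leaf was left flat there with the gripper clear.

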